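Start up the glaze-spraying bench in safe order

TASK

Start up the glaze-spraying bench with a fingertip: tap on the green switch of the extraction unit first, then the red switch of the air compressor, then the orange power switch of the turntable, pressing the white-marked half of each rocker lightly until it clicks over. Leave all three on, keep off the turntable's grey reversing switch, and do not lift or shift the pots, jars, bottle or brush standing about.

Things in the scene. Friction and masses are not known exactly. Their poses are not given: they have to be found in the camera images.
- extractor: Extraction unit: grey down-draught spray tray, 280 mm deep (x), 240 wide, 90 high, steel-barred grille on top, clear screen 100 mm tall along its back edge; green switch in the middle of the front strip of its top. Origin under its centre, x from front to back, y to its left, z up. Does not move.
- extractor_switch_on (a point): Point on the marked (on) half of the extraction unit's green rocker, 13 mm out from its pivot, on the face as it stands while off; fixed to the casing (does not move with the rocker), axes as the casing's. 98 mm above the table; switched on, that half lies level at 94.5 mm (casing top 90, bezel 92). The half runs from its pivot out to the casing's left (+y), ending 7 mm beyond this point.
- extractor_switch (a joint): Angle of the extraction unit's green rocker switch, rad: 0 = off, 0.30 = on; snaps to one or the other and stays. Rocker 40 mm long, 24 mm wide, V-shaped top, black bezel. The half with a white bar across it stands up while off (outer end 6 mm above the other half) and is pressed down to switch on: 3 to 5 N, snapping over half-way down.
- compressor: Air compressor: blue box, 270 mm deep (x), 190 wide, 105 high; red switch on the black strip along the front of its top. Carrying handle (39 mm above the top), regulator with gauge, and airbrush cradle on the right flank, all 50 mm or more from the switch. Origin under its centre, x from front to back, y to its left, z up. Does not move.
- compressor_switch_on (a point): Point on the marked (on) half of the compressor's red rocker, 13 mm out from its pivot, on the face as it stands while off; fixed to the casing (does not move with the rocker), axes as the casing's. 113 mm above the table; switched on, that half lies level at 109.5 mm (casing top 105, bezel 107). The half runs from its pivot out to the casing's back (+x), ending 7 mm beyond this point.
- compressor_switch (a joint): Angle of the compressor's red rocker switch, rad: 0 = off, 0.30 = on; snaps to one or the other and stays. Rocker 40 mm long, 24 mm wide, V-shaped top, black bezel. The half with a white bar across it stands up while off (outer end 6 mm above the other half) and is pressed down to switch on: 3 to 5 N, snapping over half-way down.
- turntable: Electric turntable: white box, 280 mm deep (x), 220 wide, 80 high, aluminium wheel head 170 mm across, top 118 mm high, its rim 55 mm or more behind the switch points. Front strip from left (+y) to right: orange power switch, black speed dial (12 mm high, 68 mm on), grey reversing switch (136 mm on). Origin under its centre, x front to back, z up. Does not move.
- turntable_switch_on (a point): Point on the marked (on) half of the turntable's orange power rocker, 13 mm out from its pivot, on the face as it stands while off; fixed to the casing (does not move with the rocker), axes as the casing's. 88 mm above the table; switched on, that half lies level at 84.5 mm (casing top 80, bezel 82). The half runs from its pivot out to the casing's back (+x), ending 7 mm beyond this point.
- turntable_switch (a joint): Angle of the turntable's orange power rocker switch, rad: 0 = off, 0.30 = on; snaps to one or the other and stays. Rocker 40 mm long, 24 mm wide, V-shaped top, black bezel. The half with a white bar across it stands up while off (outer end 6 mm above the other half) and is pressed down to switch on: 3 to 5 N, snapping over half-way down.
- reverse_switch: Grey reversing switch at the right end of the turntable's front strip, same make and size as the others, rocking left and right. Origin on its pivot, 84 mm above the table. Not to be touched.
- vase: White porcelain vase, loose, 170 mm tall, 96 mm across at the shoulder, standing on the turntable's wheel head; origin under its centre.
- bowl: Cream bisque bowl, loose, 100 mm across, 50 mm high, on the extraction unit's grille; origin under its centre.
- jar: Amber jar with black lid, 60 mm across, 75 mm high, standing loose on the table in front of the machines; origin under its centre.
- bottle: Blue plastic bottle with white cap, 44 mm across, 110 mm high, loose on the table in front of the machines; origin under its centre.
- cup: White porcelain cup, 72 mm across, 70 mm high, loose on the table in front of the machines; origin under its centre.
- dish: White porcelain dish, 90 mm across, 22 mm high, loose on the table in front of the machines; origin under its centre.
- brush: Flat brush, 190 mm long, lying loose on the table to the left of the machines; origin under its middle, x along the handle to the bristles.

How it is judged (in metres and radians):
On the way, in this order (a step that is already met when the one before it is completed fails the run):
1. the extraction unit is switched on (value of joint extractor_switch above 0.22 rad), for 0.2 s.
2. the air compressor is switched on (value of joint compressor_switch above 0.22 rad), for 0.2 s.
3. the turntable is switched on (value of joint turntable_switch above 0.22 rad), for 0.2 s.
At the end, for the whole second after the job is handed in: All three switches stand at on (rocker angle above 0.22 of 0.30 rad), and the vase, bowl, jar, bottle, cup, dish and brush are each within 20 mm of where they stood (value of joint each of extractor_switch, compressor_switch, turntable_switch above 0.22 rad and distance of each of vase, bowl, jar, bottle, cup, dish, brush from where it was at the start of the episode below 0.02 m); the robot touches nothing.
It fails at once if a switch is turned on out of order: compressor or turntable while the extraction is off, or turntable while the compressor is off ((value of joint extractor_switch below 0.15 rad and value of joint any of compressor_switch, turntable_switch above 0.2 rad) or (value of joint compressor_switch below 0.15 rad and value of joint turntable_switch above 0.2 rad)).
It fails at once if a machine or its switch is pressed harder than 25 N by the fingers, or touched with the rest of the arm (contact force between the arm and extractor above 5 N or contact force between the fingers and extractor above 25 N or contact force between the arm and compressor above 5 N or contact force between the fingers and compressor above 25 N or contact force between the arm and turntable above 5 N or contact force between the fingers and turntable above 25 N).
It fails at once if the reversing switch is touched (more than 1 N) (contact force between any of the arm, the fingers and reverse_switch above 1 N).
It fails at once if the vase, bowl, jar, bottle, cup, dish or brush is lifted or moved more than 20 mm (distance of any of vase, bowl, jar, bottle, cup, dish, brush from where it was at the start of the episode above 0.02 m).
It also fails if it takes over 64 s, if anything falls off the work surface, if the arm or the gripper's body presses on something with over 40 N, if the wrist force passes 120 N, or if a joint passes its speed limit or range.

ROBOT

A 6-joint arm with a two-finger parallel gripper is mounted at the origin on the work surface. World frame = base frame: x ahead of the robot, y to its left, z up, the work surface at z = 0. Lengths are in mm, angles in degrees, forces in N, time in s.
With the tool pointing down it reaches from about 300 to 850 mm from the base axis. Payload 4.2 kg.
Tool frame: the origin (TCP) lies at the very end of the fingers, on their centre line; the grasp point (between the pads) lies 19 mm behind it; x points along the fingers, y is the direction in which the jaws open and shut, and the axes are right-handed (so a half turn about x gives the same grasp; the last joint's range is limited). The gripper opens to 91 mm and grips with 3 to 60 N. Pads are 32 mm wide; open, the fingers measure 118 mm over their backs; the gripper's body (76 mm by 178 mm) begins 60 mm behind the grasp point.
Start: joints at [66.349, 18.312, 89.639, -0, 72.044, -1.146], TCP at [220.1, 531.224, 213.976] pointing down, gripper open.
Joint ranges: [-177.97, 177.97], [-48.28, 115.42], [12.27, 149.76], [-77.06, 257.06], [2.81, 150.46], [-146.56, 146.56]. Speed limits (degrees/s): [147.25, 147.25, 180, 180, 180, 180].

INTERFACE

Orientations are given as [roll, pitch, yaw] about the fixed x, y, z axes, in that order (R = Rz(yaw) Ry(pitch) Rx(roll)).
In Python, from workcell import sensors, grab_frame, job_done, finder gives the robot as it stands.
- The arm moves only by the tool play_rows, never from a script. Its argument "motion" is a list of rows, each a list of 5 numbers: the shift along the world's x, y, z in m, then the turn about the world's z in rad, then the opening, from 0 (shut) to 1 (fully open). In form: [[tx, ty, tz, roll, fingers], ...]. A call has exactly 8 rows; each row is the pose to reach, as a shift and turn from the pose commanded when the call began; what a row does not reach only later rows make up. A row lasts 1/12 s, in which the tool goes at most 41.7 mm and 7.16 degrees, less where a joint would pass 70% of its speed; a pose out of reach is approached as far as the arm can. A call with a gripper value outside its range is refused whole. The fingers move at their own pace and stop on an object; "squeeze" is the grip in N (left out, the last holds). Time passes only in rows, so rows that repeat a pose let the fingers close, or fill a call up. It gives the time, the measured TCP pose, the force and the opening at its end, in the units of the state.
- sensors.state(): the state, without advancing time (a new reading comes with each control period).
- grab_frame(name): name is "scene" or "top"; returns a dict with "img" (480x640x3 uint8, blue, green, red), "fx", "fy", "cx", "cy" (pixels), "rvec" (rotation vector, rad) and "tvec" (3), from world to camera coordinates, as OpenCV has them. Camera axes: x right, y down, z forward; pixel columns grow to the right and rows downward; lengths in mm; the calibration is good to about 2 mm. A picture is of the moment at which its call begins. There is no depth.
- job_done(): hands the job in, once; it reports no verdict.
Trained networks look in a picture, given as the dict that the camera call returned (one of the last four; its "shot" number tells which), for a name from the list of things; names that differ only in an ending like _2 or _b are one class to them, and where a whole thing is asked for, a point or a joint stands for the part that bears it (a point fixed in the world has none). Each returns a list of dicts, best first, with "conf" (0 to 1); they miss things now and then, are a little off and sometimes report something else, mostly with a low value. They report only what shows in the picture. A call takes as long as a camera call.
- finder.spot_in(picture, label): "point" ([column, row] in pixels, amid what is visible of it).
- finder.spot_point(picture, label): "point" ([column, row] in pixels: a listed point, or the origin of a listed thing).
The state is a dict: "time_s": time; "qpos": joint angles; "qvel": joint speeds; "effort": joint torques, N m; "ee_pos": TCP position; "ee_rot": TCP orientation; "force": force on the tool from outside, world axes, zero at the start; "torque": the same for the moment, N m; "gripper_width": finger opening in mm.
Only numpy, scipy, OpenCV 4.12 (cv2) and the standard library are available. Lean on these libraries where they do the work, as an engineer would, in place of code of your own. Each camera call takes 0.05 s, during which the arm holds its last target.

## Working session

There is one attempt and no reset: what is moved stays moved. The work goes in short steps, Python scripts to look and compute and a tool call to move; the robot and the scene stay as the last step left them, time stands still between calls to the robot, and variables do not carry over. Pictures are saved under pics/ and viewed, and the job is handed in when it is done.

Besides the shell and the picture viewer there is one more tool, called after "Call:" by a JSON object that holds its "method" and its "body", one argument or row to a line. play_rows: Moves the arm, as the interface text tells. Its arguments: {"type":"object","properties":{"motion":{"type":"array","items":{"type":"array","items":{"type":"number"}}},"squeeze":{"type":"number"}},"required":["motion"]}

```bash
mkdir -p pics; cat > h.py <<'E'
import numpy as np,cv2
from workcell import sensors, grab_frame, job_done, finder
def P(f):
    R=cv2.Rodrigues(np.array(f['rvec'],float))[0];t=np.array(f['tvec'],float).ravel()
    K=np.array([[f['fx'],0,f['cx']],[0,f['fy'],f['cy']],[0,0,1.]]);return K,R,t
def atz(f,p,z):
    K,R,t=P(f);d=R.T@np.linalg.inv(K)@np.array([p[0],p[1],1.]);c=-R.T@t
    return c+d*(z-c[2])/d[2]
def proj(f,X):
    K,R,t=P(f);q=K@(R@np.array(X,float)+t);return q[:2]/q[2]
def tri(fa,pa,fb,pb):
    Ks=[P(f) for f in(fa,fb)];M=[K@np.c_[R,t] for K,R,t in Ks]
    X=cv2.triangulatePoints(M[0],M[1],np.array(pa,float).reshape(2,1),np.array(pb,float).reshape(2,1)).ravel();return X[:3]/X[3]
E
python3 - <<'E'
from h import *
s=grab_frame('scene');t=grab_frame('top')
cv2.imwrite('pics/s0.png',s['img']);cv2.imwrite('pics/t0.png',t['img'])
import pickle;pickle.dump((s,t),open('f0.pkl','wb'))
np.set_printoptions(precision=1,suppress=True)
H={'extractor_switch_on':98,'compressor_switch_on':113,'turntable_switch_on':88,'reverse_switch':84,'extractor':0,'compressor':0,'turntable':0,'vase':118,'bowl':90,'jar':0,'bottle':0,'cup':0,'dish':0,'brush':0}
for n,z in H.items():
    a=finder.spot_point(s,n)[:2];b=finder.spot_point(t,n)[:2]
    print(n)
    for f,l in((s,a),(t,b)):
        for d in l: print('   ',np.array(d['point']),round(d['conf'],2),atz(f,d['point'],z))
    if a and b: print('   tri',tri(s,a[0]['point'],t,b[0]['point']))
print(sensors.state())
for f in (s,t):
    K,R,T=P(f);print(-R.T@T)
E
```

```text
extractor_switch_on
    [320.  226.7] 0.87 [507.5  18.9  98. ]
    [346.5 245.3] 0.87 [510.8  29.2  98. ]
   tri [511.4  28.5 105. ]
compressor_switch_on
    [275.8 235.1] 0.63 [646.4  13.3 113. ]
    [253.5 176.8] 0.56 [ 569.8 -318.3  113. ]
    [476.6 218.2] 0.95 [ 579.2 -317.2  113. ]
   tri [ 562.  -361.6 -136.1]
turntable_switch_on
    [379.7 304.7] 0.72 [535.7 358.   88. ]
    [345.3 273.4] 0.35 [547.  220.5  88. ]
    [225.8 233.2] 0.93 [547.5 357.2  88. ]
    [278.5 234.1] 0.41 [543.9 213.3  88. ]
   tri [542.7 359.3  93. ]
reverse_switch
    [344.2 273.3] 0.49 [546.7 215.   84. ]
    [277.1 232.5] 0.45 [549.  217.5  84. ]
   tri [548.5 217.4  86.6]
extractor
    [286.9 258.7] 0.68 [606.5  -4.4   0. ]
    [276.  235.2] 0.67 [ 583.7 -127.     0. ]
    [354.2 213.8] 0.76 [615.4   0.7   0. ]
   tri [612.    2.5   7.7]
compressor
    [225.5 207.1] 0.59 [ 665.5 -358.2    0. ]
    [346.1 274.3] 0.16 [489.3 141.    0. ]
    [468.2 193.1] 0.97 [ 674.8 -335.8    0. ]
   tri [ 672.3 -331.1   17. ]
turntable
    [324.6 330.1] 0.9 [650.9 295.3   0. ]
    [253.2 206. ] 0.75 [641.2 298.1  
[... 688 characters left out ...]
   tri [365.  309.9  -9. ]
dish
    [304.8 192.3] 0.49 [ 378.6 -314.3    0. ]
    [252.1 205.3] 0.63 [643.3 301.4   0. ]
    [465.4 297.4] 0.62 [ 370.7 -311.8    0. ]
   tri [617.3 220.8 350.1]
brush
    [318.5 301.2] 0.62 [613.2 198.1   0. ]
    [467.1 369.1] 0.56 [421.9 560.7   0. ]
{'time_s': 1.5, 'qpos': array([66.3, 18.3, 89.6, -0. , 72. , -1.1]), 'qvel': array([-0. , -0.1,  0.1, -0. , -0. , -0. ]), 'effort': array([ -0. , -41.2, -23.2,   0.1,   0. ,   0. ]), 'ee_pos': array([220.1, 531.2, 214. ]), 'ee_rot': array([83.5, 90. , 61. ]), 'force': array([ 0.3, -0.4,  0.2]), 'torque': array([ 0.1,  0. , -0. ]), 'gripper_width': 91.21551178626734}
[1079.6  994.5  898.7]
[ 369.6   85.8 1279.8]
```

```bash
python3 - <<'E'
from h import *
import pickle;s,t=pickle.load(open('f0.pkl','rb'))
def crop(f,p,r):
    x,y=map(int,p);c=f['img'][max(0,y-r):y+r,max(0,x-r):x+r];return cv2.resize(c,(260,260),interpolation=cv2.INTER_CUBIC)
T=np.hstack([crop(t,p,26) for p in((345,245),(476,218),(226,233))])
S=np.hstack([crop(s,p,26) for p in((320,227),(253,177),(380,305))])
cv2.imwrite('pics/c0.png',np.vstack([T,S]))
for n,X in dict(e=(511,28,98),c=(576,-318,113),t=(545,357,88)).items(): print(n,proj(s,X),proj(t,X))
E
```

```text
e [320.51448917 228.61969767] [346.95756201 245.21368195]
c [251.79572153 177.27591689] [476.97342884 219.38608306]
t [376.30379772 305.77099457] [225.83471344 234.09937027]
```

View pics/s0.png

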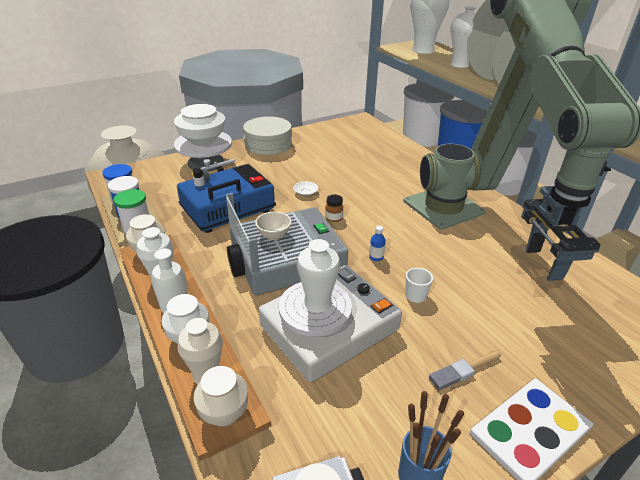

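View pics/t0.png

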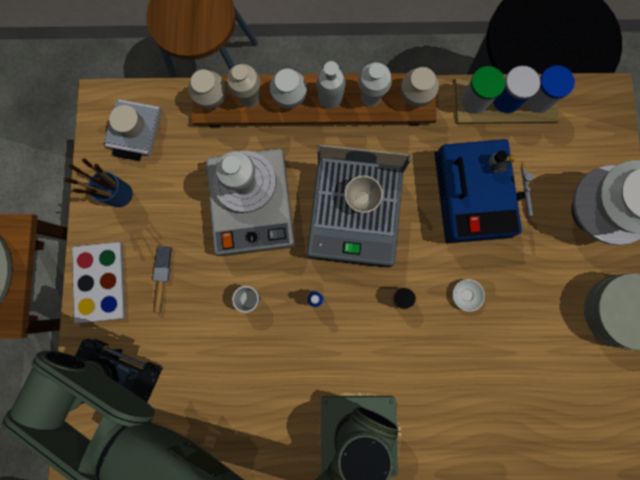

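View pics/c0.png

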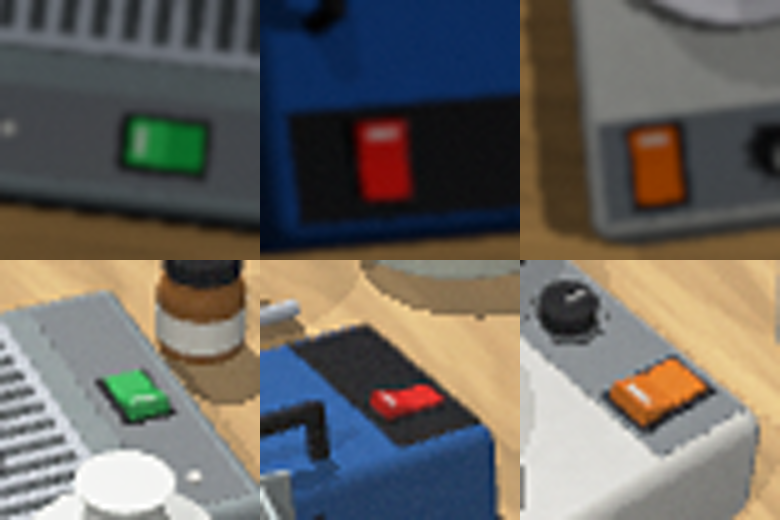

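The scene view shows all three machines, with the loose pieces in front of them. In the top view the green rocker is at about (352,248) with its white bar at (347,246), to the casing's left. The red rocker is at about (476,223) and the orange one at about (228,240), both with the bar towards the back. Next I'll refine these by colour segmentation.

```bash
python3 - <<'E'
from h import *
np.set_printoptions(precision=1,suppress=True)
import pickle;s,t=pickle.load(open('f0.pkl','rb'))
def seg(f,p,lo,hi,r=22):
    x,y=map(int,p);h=cv2.cvtColor(f['img'],cv2.COLOR_BGR2HSV)
    m=cv2.inRange(h,np.array(lo),np.array(hi))
    k=np.zeros_like(m);k[y-r:y+r,x-r:x+r]=255;m&=k
    n,l,st,c=cv2.connectedComponentsWithStats(m)
    i=1+st[1:,4].argmax()
    mm=(l==i).astype(np.uint8);cnt=max(cv2.findContours(mm,0,2)[0],key=len)
    hull=cv2.convexHull(cnt);M=cv2.moments(hull)
    return (M['m10']/M['m00'],M['m01']/M['m00']),st[i],cv2.minAreaRect(cnt)
for n,pt,ps,lo,hi,z in(('e',(352,248),(320,228),(45,90,60),(80,255,255),96),('c',(476,223),(257,179),(0,150,80),(6,255,255),111),('t',(228,240),(381,305),(5,170,80),(18,255,255),86)):
    a,sa,ra=seg(s,ps,lo,hi);b,sb,rb=seg(t,pt,lo,hi)
    print(n,'scene',np.array(a),sa,atz(s,a,z),'top',np.array(b),sb,rb,atz(t,b,z),'tri',tri(s,a,t,b))
# casing yaws: print tcp axes too
from scipy.spatial.transform import Rotation as Ro
st=sensors.state();print(Ro.from_euler('xyz',st['ee_rot'],degrees=True).as_matrix())
for f,l in((t,[(309,256),(391,265)]),(t,[(448,241),(520,236)]),(t,[(217,253),(292,246)])):
    a,b=atz(f,l[0],90),atz(f,l[1],90);print(np.degrees(np.arctan2(*(a-b)[:2])) )
E
```

```text
e scene [321.  227.5] [315 223  13  10  79] [505.5  21.4  96. ] top [351.5 247.3] [344 242  16  11 137] ((351.8243408203125, 247.55406188964844), (15.289106369018555, 9.699540138244629), 9.462322235107422) [505.4  15.8  96. ] tri [504.4  16.7  93. ]
c scene [255.4 178.6] [249 176  15   7  57] [ 567.8 -307.6  111. ] top [474.4 223.6] [470 216  10  16 132] ((474.5, 223.5), (15.0, 9.0), 90.0) [ 565.  -311.3  111. ] tri [ 565.7 -312.5  107.9]
t scene [380.8 304.9] [372 299  19  13 126] [532.3 358.3  86. ] top [226.9 239.7] [222 232  11  16 124] ((226.8963165283203, 239.56707763671875), (15.018688201904297, 9.165818214416504), 83.6598129272461) [529.9 354.3  86. ] tri [530.1 355.3  82.4]
[[ 0.   0.4  0.9]
 [ 0.   0.9 -0.4]
 [-1.   0.   0. ]]
6.659978571650823
-3.6023399113331562
-4.969550181138528
```

Call:
{"method": "play_rows", "body": {
  "motion": [
    [0.018,-0.031,0,0.049,0],
    [0.036,-0.062,0,0.098,0],
    [0.054,-0.094,0,0.147,0],
    [0.072,-0.125,0,0.196,0],
    [0.09,-0.156,0,0.245,0],
    [0.108,-0.187,0,0.294,0],
    [0.126,-0.218,0,0.343,0],
    [0.144,-0.25,0,0.393,0]
  ],
  "squeeze": 10
}}

```text
time_s: 2.17
ee_pos: [364.7, 279.8, 214.2]
ee_rot: [41.8, 90.0, 41.9]
force: [0.0, 0.6, -0.5]
gripper_width: 41.0
```

Call:
{"method": "play_rows", "body": {
  "motion": [
    [0.018,-0.031,0,0,0],
    [0.036,-0.062,0,0,0],
    [0.054,-0.094,0,0,0],
    [0.072,-0.125,0,0,0],
    [0.09,-0.156,0,0,0],
    [0.108,-0.187,0,0,0],
    [0.126,-0.218,0,0,0],
    [0.144,-0.249,0,0,0]
  ]
}}

```text
time_s: 2.83
ee_pos: [508.7, 30.5, 214.2]
ee_rot: [23.9, 90.0, 23.9]
force: [0.1, 0.3, 0.7]
gripper_width: 0.5
```

Call:
{"method": "play_rows", "body": {
  "motion": [
    [0,0.001,-0.016,0,0],
    [0,0.001,-0.032,0,0],
    [0,0.001,-0.048,0,0],
    [0,0.001,-0.064,0,0],
    [0,0.001,-0.08,0,0],
    [0,0.001,-0.092,0,0],
    [0,0.001,-0.102,0,0],
    [0,0.001,-0.104,0,0]
  ]
}}

```text
time_s: 3.5
ee_pos: [507.1, 33.2, 108.4]
ee_rot: [-179.5, 89.8, -179.5]
force: [0.5, -0.9, 0.6]
gripper_width: 0.4
```

```bash
python3 - <<'E'
from h import *
print(sensors.state()['ee_pos'])
s=grab_frame('scene');t=grab_frame('top')
c=lambda f,x,y,r:cv2.resize(f['img'][y-r:y+r,x-r:x+r],(400,400),interpolation=cv2.INTER_CUBIC)
cv2.imwrite('pics/c1.png',np.hstack([c(t,350,245,35),c(s,320,227,35)]))
print(sensors.state()['ee_pos'],sensors.state()['force'])
E
```

```text
[507.06212786  33.1750889  108.38663976]
[508.04803481  33.24141377 109.79761722] [-0.60386946  0.60331584 -0.30688825]
```

View pics/c1.png

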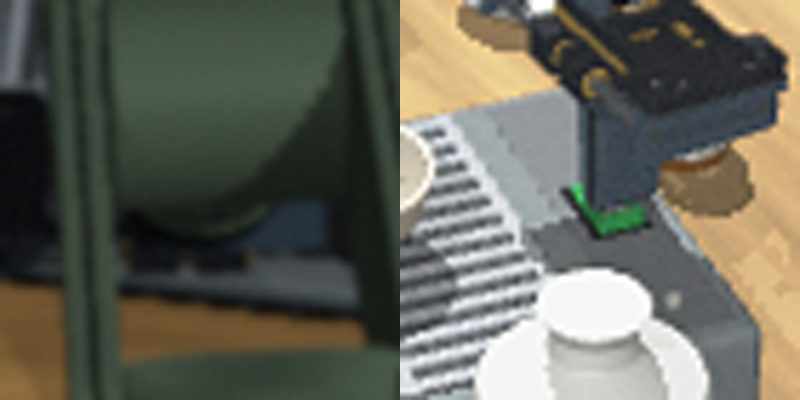

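The scene crop shows the shut fingertip just above the green rocker. Green still shows on the +x and +y sides, which fits a tip about 10 mm above the raised half. I'll press it slowly.

Call:
{"method": "play_rows", "body": {
  "motion": [
    [0,0,-0.002,0,0],
    [0,0,-0.004,0,0],
    [0,0,-0.006,0,0],
    [0,0,-0.008,0,0],
    [0,0,-0.009,0,0],
    [0,0,-0.01,0,0],
    [0,0,-0.011,0,0],
    [0,0,-0.012,0,0]
  ]
}}

```text
time_s: 4.27
ee_pos: [508.3, 33.4, 98.1]
ee_rot: [44.4, 90.0, 44.4]
force: [-0.5, -0.6, 0.5]
gripper_width: 0.4
```

Call:
{"method": "play_rows", "body": {
  "motion": [
    [0,0,-0.0005,0,0],
    [0,0,-0.001,0,0],
    [0,0,-0.0015,0,0],
    [0,0,-0.002,0,0],
    [0,0,-0.0025,0,0],
    [0,0,-0.003,0,0],
    [0,0,-0.003,0,0],
    [0,0,-0.003,0,0]
  ]
}}

```text
time_s: 4.93
ee_pos: [508.1, 33.2, 95.0]
ee_rot: [102.9, 90.0, 102.9]
force: [0.5, 0.2, 0.5]
gripper_width: 0.9
```

Call:
{"method": "play_rows", "body": {
  "motion": [
    [0,0,0.01,0,0],
    [0,0,0.03,0,0],
    [0,0,0.055,0,0],
    [0,0,0.08,0,0],
    [0,0,0.1,0,0],
    [-0.02,-0.02,0.11,0,0],
    [-0.035,-0.045,0.11,0,0],
    [-0.04,-0.07,0.11,0,0]
  ]
}}

```text
time_s: 5.6
ee_pos: [466.6, -37.1, 206.8]
ee_rot: [-6.0, 89.9, -5.9]
force: [0.2, 0.6, -0.4]
gripper_width: 0.6
```

```bash
python3 - <<'E'
from h import *
s=grab_frame('scene');t=grab_frame('top')
c=lambda f,x,y,r:cv2.resize(f['img'][y-r:y+r,x-r:x+r],(400,400),interpolation=cv2.INTER_CUBIC)
cv2.imwrite('pics/c2.png',np.hstack([c(t,350,245,35),c(s,320,227,35)]))
print(sensors.state()['ee_pos'],sensors.state()['force'])
E
```

```text
[467.26490261 -39.07741409 206.21140903] [-0.23597941  0.31732252  0.09301872]
```

View pics/c2.png

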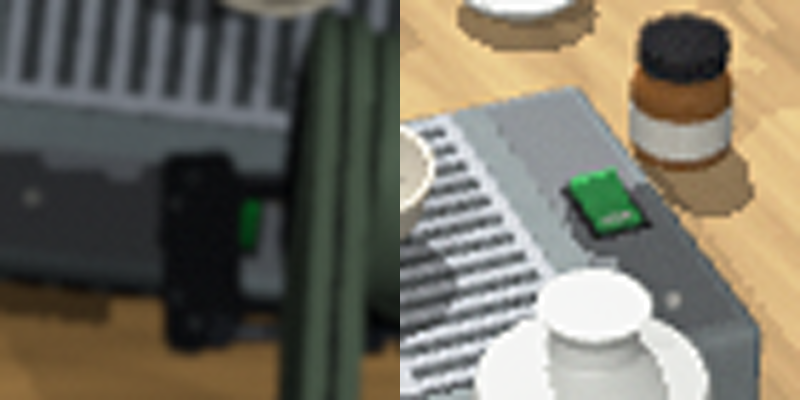

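The scene crop now shows the green rocker tipped over: the far half stands up and the white-bar half lies level, so the extraction unit is on. Now to the compressor.

Call:
{"method": "play_rows", "body": {
  "motion": [
    [0.014,-0.034,0,0,0],
    [0.028,-0.068,0,0,0],
    [0.043,-0.103,0,0,0],
    [0.057,-0.137,0,0,0],
    [0.071,-0.171,0,0,0],
    [0.086,-0.206,0,0,0],
    [0.1,-0.24,0,0,0],
    [0.114,-0.274,0,0,0]
  ]
}}

```text
time_s: 6.37
ee_pos: [583.2, -312.0, 205.4]
ee_rot: [34.7, 90.0, 34.7]
force: [0.6, -0.0, -1.0]
gripper_width: 0.6
```

Call:
{"method": "play_rows", "body": {
  "motion": [
    [0,0,-0.016,0,0],
    [0,0,-0.032,0,0],
    [0,0,-0.046,0,0],
    [0,0,-0.058,0,0],
    [0,0,-0.068,0,0],
    [0,0,-0.076,0,0],
    [0,0,-0.08,0,0],
    [0,0,-0.08,0,0]
  ]
}}

```text
time_s: 7.03
ee_pos: [582.0, -310.3, 124.2]
ee_rot: [143.9, 89.9, 144.0]
force: [0.3, 0.1, -0.7]
gripper_width: 0.5
```

```bash
python3 - <<'E'
from h import *
s=grab_frame('scene');t=grab_frame('top')
c=lambda f,x,y,r:cv2.resize(f['img'][y-r:y+r,x-r:x+r],(400,400),interpolation=cv2.INTER_CUBIC)
cv2.imwrite('pics/c3.png',np.hstack([c(t,475,220,35),c(s,253,177,35)]))
S=sensors.state();print(S['ee_pos'],S['force'],proj(s,S['ee_pos']))
E
```

```text
[ 582.53394163 -310.80598759  125.58063861] [0.20269358 0.89836553 0.06742631] [250.55322391 175.33625204]
```

View pics/c3.png

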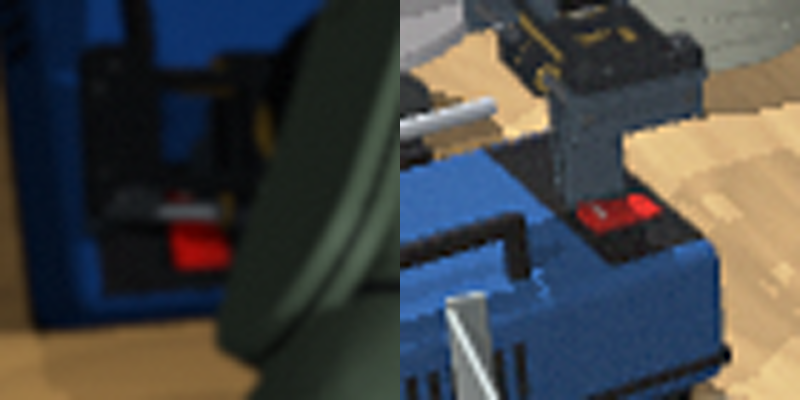

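The fingertip hangs about 10 mm above the back, white-bar half of the red rocker, at about (250,175) in the scene view. Pressing.

Call:
{"method": "play_rows", "body": {
  "motion": [
    [0,-0.001,-0.002,0,0],
    [0,-0.001,-0.004,0,0],
    [0,-0.001,-0.006,0,0],
    [0,-0.001,-0.008,0,0],
    [0,-0.001,-0.009,0,0],
    [0,-0.001,-0.01,0,0],
    [0,-0.001,-0.011,0,0],
    [0,-0.001,-0.012,0,0]
  ]
}}

```text
time_s: 7.8
ee_pos: [582.4, -311.7, 113.3]
ee_rot: [-1.3, 89.9, -1.3]
force: [0.3, 0.4, 1.0]
gripper_width: 0.3
```

Call:
{"method": "play_rows", "body": {
  "motion": [
    [0,0,-0.0005,0,0],
    [0,0,-0.001,0,0],
    [0,0,-0.0015,0,0],
    [0,0,-0.002,0,0],
    [0,0,-0.0025,0,0],
    [0,0,-0.003,0,0],
    [0,0,-0.003,0,0],
    [0,0,-0.003,0,0]
  ]
}}

```text
time_s: 8.47
ee_pos: [582.1, -311.8, 110.0]
ee_rot: [49.9, 90.0, 49.9]
force: [0.4, 0.6, 0.7]
gripper_width: 0.4
```

Now lift, back away to the front side, and look.

Call:
{"method": "play_rows", "body": {
  "motion": [
    [0,0,0.01,0,0],
    [0,0,0.03,0,0],
    [0,0,0.055,0,0],
    [0,0,0.08,0,0],
    [0,0,0.1,0,0],
    [-0.02,0.02,0.1,0,0],
    [-0.045,0.05,0.1,0,0],
    [-0.07,0.08,0.1,0,0]
  ]
}}

```text
time_s: 9.13
ee_pos: [511.6, -231.4, 210.7]
ee_rot: [-14.7, 89.9, -14.7]
force: [0.3, 0.5, 0.1]
gripper_width: -0.1
```

```bash
python3 - <<'E'
from h import *
s=grab_frame('scene');t=grab_frame('top')
c=lambda f,x,y,r:cv2.resize(f['img'][y-r:y+r,x-r:x+r],(400,400),interpolation=cv2.INTER_CUBIC)
cv2.imwrite('pics/c4.png',np.hstack([c(t,475,220,35),c(s,253,177,35)]))
S=sensors.state();print(S['ee_pos'],S['force'])
E
```

```text
[ 507.46641102 -227.59602502  210.35460725] [ 0.51559941 -0.20456357  0.54938867]
```

View pics/c4.png

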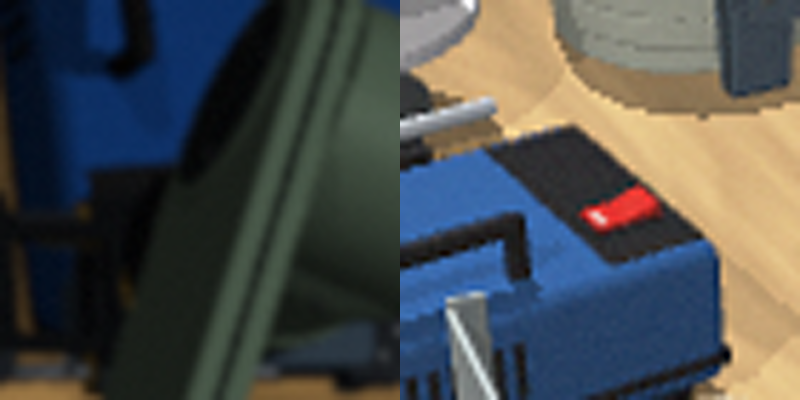

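The red rocker now has its white-bar half down and its front half up, so the compressor is on. Now to the turntable, staying at z≈210.

Call:
{"method": "play_rows", "body": {
  "motion": [
    [0,0.036,0,0,0],
    [0,0.072,0,0,0],
    [0,0.108,0,0,0],
    [0,0.144,0,0,0],
    [0,0.18,0,0,0],
    [0,0.216,0,0,0],
    [0,0.252,0,0,0],
    [0,0.288,0,0,0]
  ]
}}

```text
time_s: 9.9
ee_pos: [512.6, 57.8, 211.0]
ee_rot: [3.5, 89.9, 3.5]
force: [0.5, -0.6, -0.7]
gripper_width: 0.5
```

Call:
{"method": "play_rows", "body": {
  "motion": [
    [0.004,0.036,0,0,0],
    [0.009,0.072,0,0,0],
    [0.013,0.108,0,0,0],
    [0.017,0.144,0,0,0],
    [0.021,0.18,0,0,0],
    [0.025,0.216,0,0,0],
    [0.03,0.252,0,0,0],
    [0.035,0.288,0,0,0]
  ]
}}

```text
time_s: 10.57
ee_pos: [547.7, 346.3, 210.9]
ee_rot: [26.3, 89.9, 26.3]
force: [0.6, 0.0, -0.6]
gripper_width: 0.5
```

Call:
{"method": "play_rows", "body": {
  "motion": [
    [0,0.014,0,0,0],
    [0,0.014,-0.01,0,0],
    [0,0.014,-0.03,0,0],
    [0,0.014,-0.05,0,0],
    [0,0.014,-0.07,0,0],
    [0,0.014,-0.08,0,0],
    [0,0.014,-0.085,0,0],
    [0,0.014,-0.085,0,0]
  ]
}}

```text
time_s: 11.23
ee_pos: [546.9, 357.1, 124.1]
ee_rot: [-142.0, 89.9, -142.1]
force: [-0.5, 1.1, 0.7]
gripper_width: 0.3
```

```bash
python3 - <<'E'
from h import *
s=grab_frame('scene');t=grab_frame('top')
S=sensors.state();print(S['ee_pos'],S['force'],S['qpos'])
E
```

```text
[547.81003025 358.07561924 126.03170323] [-0.27803831  0.47398969 -0.12542679] [ 3.21652370e+01  2.88329768e+01  8.58508372e+01 -3.16004634e-03
  6.52167283e+01 -5.78168498e+01]
```

Descend 26 mm to about 100 mm; the raised end stands at about 90.5 mm.

Call:
{"method": "play_rows", "body": {
  "motion": [
    [0,0,-0.008,0,0],
    [0,0,-0.014,0,0],
    [0,0,-0.02,0,0],
    [0,0,-0.024,0,0],
    [0,0,-0.026,0,0],
    [0,0,-0.026,0,0],
    [0,0,-0.026,0,0],
    [0,0,-0.026,0,0]
  ]
}}

```text
time_s: 12.0
ee_pos: [547.3, 358.3, 99.2]
ee_rot: [37.0, 90.0, 37.0]
force: [0.6, 0.0, -0.4]
gripper_width: 0.2
```

```bash
python3 - <<'E'
from h import *
s=grab_frame('scene');t=grab_frame('top')
c=lambda f,x,y,r:cv2.resize(f['img'][y-r:y+r,x-r:x+r],(400,400),interpolation=cv2.INTER_CUBIC)
cv2.imwrite('pics/c5.png',np.hstack([c(t,228,235,35),c(s,375,300,45)]))
S=sensors.state();print(S['ee_pos'],S['force'])
E
```

```text
[547.28261044 358.33150876  99.30388959] [-0.16203906  0.23816016  1.01596015]
```

View pics/c5.png

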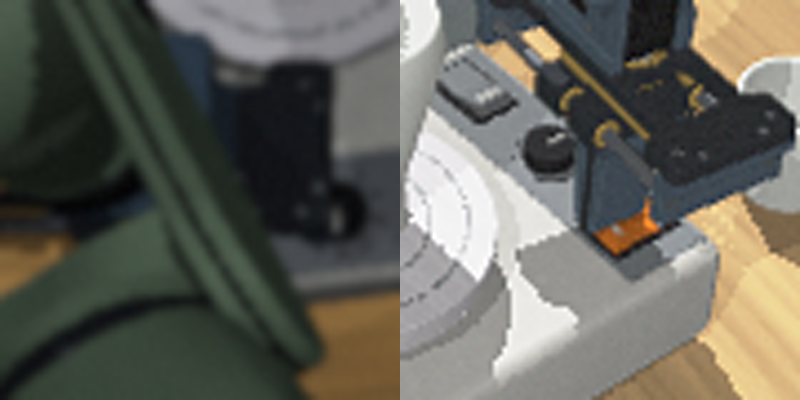

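The fingertip is just above the orange rocker's white-bar half, clear of the dial and the grey switch. Pressing.

Call:
{"method": "play_rows", "body": {
  "motion": [
    [0,0,-0.002,0,0],
    [0,0,-0.004,0,0],
    [0,0,-0.006,0,0],
    [0,0,-0.008,0,0],
    [0,0,-0.009,0,0],
    [0,0,-0.01,0,0],
    [0,0,-0.011,0,0],
    [0,0,-0.012,0,0]
  ]
}}

```text
time_s: 12.77
ee_pos: [547.1, 358.2, 86.9]
ee_rot: [92.8, 90.0, 92.8]
force: [-0.0, -0.5, -1.0]
gripper_width: 0.4
```

Call:
{"method": "play_rows", "body": {
  "motion": [
    [0,0,-0.0005,0,0],
    [0,0,-0.001,0,0],
    [0,0,-0.0015,0,0],
    [0,0,-0.002,0,0],
    [0,0,-0.0025,0,0],
    [0,0,-0.0025,0,0],
    [0,0,-0.0025,0,0],
    [0,0,-0.0025,0,0]
  ]
}}

```text
time_s: 13.43
ee_pos: [547.0, 358.2, 84.8]
ee_rot: [96.7, 90.0, 96.7]
force: [-1.4, -1.4, 3.6]
gripper_width: 0.4
```

Call:
{"method": "play_rows", "body": {
  "motion": [
    [0,0,0.01,0,0],
    [0,0,0.03,0,0],
    [0,0,0.055,0,0],
    [0,0,0.08,0,0],
    [0,0,0.11,0,0],
    [-0.02,0,0.13,0,0],
    [-0.05,0,0.13,0,0],
    [-0.08,0,0.13,0,0]
  ]
}}

```text
time_s: 14.1
ee_pos: [467.6, 358.7, 216.4]
ee_rot: [38.4, 89.7, 38.3]
force: [0.1, 0.3, -0.2]
gripper_width: 0.7
```

```bash
python3 - <<'E'
from h import *
s=grab_frame('scene')
c=lambda f,x,y,r:cv2.resize(f['img'][y-r:y+r,x-r:x+r],(400,400),interpolation=cv2.INTER_CUBIC)
cv2.imwrite('pics/c6.png',np.hstack([c(s,320,227,45),c(s,375,300,45)]));cv2.imwrite('pics/s6.png',s['img'])
S=sensors.state();print(S['ee_pos'],S['force'])
E
```

```text
[460.6047824  357.78992333 215.72043804] [-6.45103215 -1.52760592 -0.22686556]
```

View pics/c6.png

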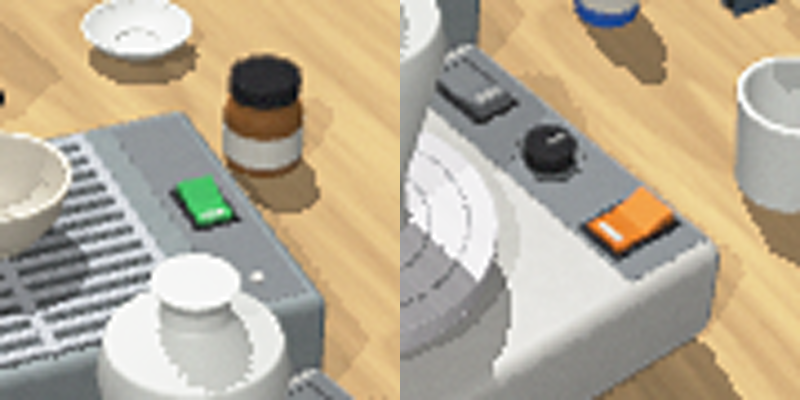

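View pics/s6.png

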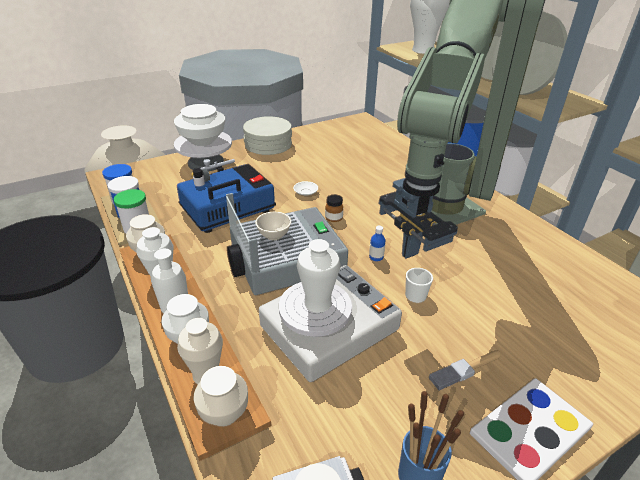

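Call:
{"method": "play_rows", "body": {
  "motion": [
    [0,0,0,0,0],
    [0,0,0,0,0],
    [0,0,0,0,0],
    [0,0,0,0,0],
    [0,0,0,0,0],
    [0,0,0,0,0],
    [0,0,0,0,0],
    [0,0,0,0,0]
  ]
}}

```text
time_s: 14.82
ee_pos: [467.4, 358.2, 214.3]
ee_rot: [-156.3, 90.0, -156.3]
force: [0.0, -0.1, -0.0]
gripper_width: 0.3
```

```bash
python3 - <<'E'
from h import *
import pickle;s0,t0=pickle.load(open('f0.pkl','rb'))
s=grab_frame('scene');t=grab_frame('top')
c=lambda f,x,y,r:cv2.resize(f['img'][y-r:y+r,x-r:x+r],(260,260),interpolation=cv2.INTER_CUBIC)
row=lambda f:np.hstack([c(f,*p,22) for p in((320,227),(256,178),(380,304))])
cv2.imwrite('pics/c7.png',np.vstack([row(s0),row(s)]))
S=sensors.state();print(S['ee_pos'],S['force'])
for n in['vase','bowl','jar','bottle','cup','dish']:
    for a,b in((s0,s),(t0,t)):
        d=finder.spot_point(b,n)[:1]
        print(n,[(np.round(x['point'],1),round(x['conf'],2)) for x in d])
E
```

```text
[467.21793984 358.19405606 214.38359833] [0.03177193 0.01429792 1.11502592]
vase [(array([319.5, 302.3]), 0.93)]
vase [(array([245.6, 182.6]), 0.6)]
bowl [(array([322.2, 228.5]), 0.63)]
bowl [(array([361. , 196.7]), 0.89)]
jar [(array([333.5, 218.3]), 0.75)]
jar [(array([402.6, 296.6]), 0.73)]
bottle [(array([376.1, 255.2]), 0.94)]
bottle [(array([312.8, 299.5]), 0.46)]
cup [(array([414.7, 296.6]), 0.75)]
cup [(array([251.2, 300.1]), 0.64)]
dish [(array([303.9, 193.4]), 0.82)]
dish [(array([464.2, 297.1]), 0.57)]
```

View pics/c7.png

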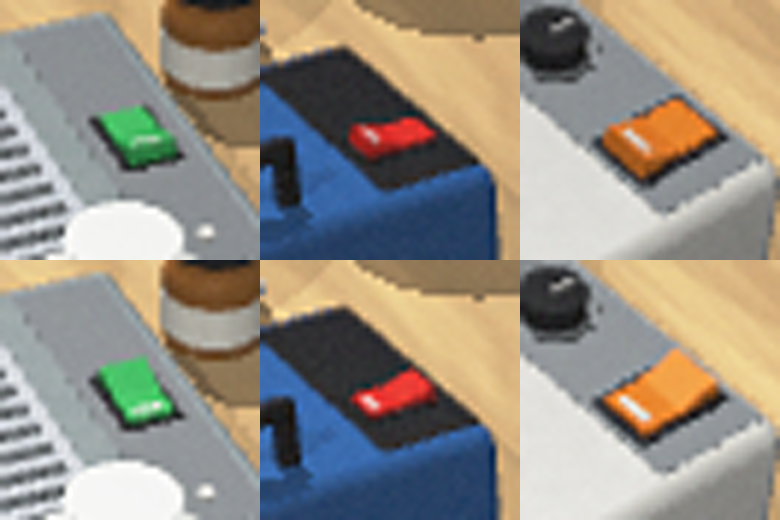

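The before/after crops show all three rockers flipped: each white-bar half now lies down and the other half stands up. The objects haven't moved and nothing is in contact, so I'm handing in.

```bash
python3 -c "
from h import *
print(job_done())"
```

```text
the job is handed in; nothing more can be done
None
```

I switched on the extraction unit, then the air compressor, then the turntable, using the shut fingertips. I then backed the arm off to a free pose and handed the job in at about 15 s.

**Switches:** Before/after crops from the scene camera show all three rockers flipped, with the white-bar half down and the other half up. The switch angles can't be read directly, so this rests on the pictures.

**Forces:** The highest contact force I read while pressing was about 4 N. I only saw the value at the end of each move, so brief peaks in between were not seen. A reading of 6.5 N came as the arm stopped in free air. Once it settled, the force was near zero (1.1 N or less).

**Loose things:**
- **Jar, bottle, cup, dish and vase:** these were found within about 4 pixels of their starting places in both views.
- **Bowl:** in the scene view the finder reported it on the green switch (confidence 0.63), which is a false hit. The top view and the picture show it in place.
- **Brush:** I did not re-measure it. The arm's path stayed well clear of it, and it looks unchanged in the scene picture.

**Reversing switch:** the fingers stayed about 140 mm from it while pressing and crossed its position about 125 mm above it.

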